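# Cap the samples and hold the tube rack up out of its drip tray

## Task

The four red caps on the sample tubes are only partly on: with the rack still standing in its blue tray, press every cap down fully home. Then take the rack by its black handle, lift it about 10 cm straight up over the tray, keep it level and steady there for two seconds, and finish while still holding it up. Never tip the rack, and leave the flask, the bottle and the dish where they stand.

Things in the scene. Friction and masses are not known exactly. Their poses are not given: they have to be found in the camera images.
- tray: fixed shallow blue plastic drip tray, 190 x 210 mm outside (its x, y), rim 20 mm high, floor and walls 5 mm thick; origin at the centre of its underside on the bench
- rack: loose white and aluminium sample rack standing in the tray, 0.4 to 0.75 kg, balanced about its middle; base 115 (x) x 135 (y) mm, upper plate 88 mm above its underside, four clear upright tubes at its corners with red caps; origin at the centre of its underside, z up along the tubes
- rack_grip (a point): centre of the rack's black handle bar, 162 mm above the rack's underside and over its middle; the bar is 14 mm thick (rack's x), 50 mm long (rack's y), 16 mm tall, on a central post 12 mm thick; its top is 40 mm above the tops of fully pressed caps; axes as the rack's
- cap_a_top (a point): centre of the flat top of red cap a, 22 mm in diameter and 28 mm tall, on the tube at -34 mm in the rack's x, +44 mm in its y from the rack's middle; 130 mm above the rack's underside when fully home
- cap_a (a joint): how far cap a stands proud of fully home, m: 0 is home (hard stop), it starts 0.005 to 0.012; slides down its tube under about 4 N and stays where it is left
- cap_b_top (a point): centre of the flat top of red cap b, 22 mm in diameter and 28 mm tall, on the tube at -34 mm in x, -44 mm in y from the rack's middle; 130 mm above the rack's underside when fully home
- cap_b (a joint): how far cap b stands proud of fully home, m: 0 is home (hard stop), it starts 0.005 to 0.012; slides down its tube under about 4 N and stays where it is left
- cap_c_top (a point): centre of the flat top of red cap c, 22 mm in diameter and 28 mm tall, on the tube at +34 mm in x, +44 mm in y from the rack's middle; 130 mm above the rack's underside when fully home
- cap_c (a joint): how far cap c stands proud of fully home, m: 0 is home (hard stop), it starts 0.005 to 0.012; slides down its tube under about 4 N and stays where it is left
- cap_d_top (a point): centre of the flat top of red cap d, 22 mm in diameter and 28 mm tall, on the tube at +34 mm in x, -44 mm in y from the rack's middle; 130 mm above the rack's underside when fully home
- cap_d (a joint): how far cap d stands proud of fully home, m: 0 is home (hard stop), it starts 0.005 to 0.012; slides down its tube under about 4 N and stays where it is left
- flask: loose conical glass flask, 122 mm tall, 82 mm wide at its base, beside the tray; origin at the centre of its underside; leave it alone
- bottle: loose amber bottle with a blue cap, 130 mm tall, 66 mm in diameter, beside the tray; origin at the centre of its underside; leave it alone
- dish: loose clear flat dish with green slices, 13 mm tall, 90 mm in diameter, beyond the tray as seen from the robot; origin at the centre of its underside; leave it alone
Things that resemble listed ones, but are neither listed nor needed, are in the scene too. What is meant by the rack is not yellow, and is the larger of those in its own colour.

How it is judged:
By the outcome, as a careful person would: the job done as asked, in the order asked, and still so for the second after the job is handed in, while the arm keeps its last pose, push and grip.
It also fails if it takes over 58 s, if anything falls off the work surface, if the arm or the gripper's body presses on something with over 40 N, if the wrist force passes 120 N, or if a joint passes its speed limit or range.

## Robot

A 6-joint arm with a two-finger parallel gripper is mounted at the origin on the work surface. World frame = base frame: x ahead of the robot, y to its left, z up, the work surface at z = 0. Lengths are in m, angles in rad, forces in N, time in s.
With the tool pointing down it reaches from about 0.275 to 0.75 m from the base axis. Payload 10.2 kg.
Tool frame: the origin (TCP) lies at the very end of the fingers, on their centre line; the grasp point (between the pads) lies 19 mm behind it; z points along the fingers, y is the line along which they close (so a half turn about z gives the same grasp; the last joint's range is limited). The gripper opens to 88 mm and grips with 3 to 60 N. Pads are 18 mm wide; open, the fingers measure 123 mm over their backs; the gripper's body (75 mm by 187 mm) begins 45 mm behind the grasp point.
Start: joints at [1.058, 0.313, 1.498, -0, 1.331, -0.223], TCP at [0.15, 0.503, 0.239] pointing down, gripper open.
Joint ranges: [-2.94, 2.94], [-0.97, 2.17], [0.19, 2.56], [-1.23, 4.37], [0.02, 3.11], [-2.88, 2.88]. Speed limits (rad/s): [2.39, 2.39, 3.01, 3.14, 3.14, 3.14].

## Interface

Orientations are given as a unit quaternion [w, x, y, z].
In Python, from rig import arm, cams gives the robot as it stands.
- The arm moves only by the shell command python3 -m crank 'ROWS' [FORCE]. ROWS is JSON, a list of rows, each an object with "travel": the shift along the world's x, y, z in m, a list of three; "turn": the turn about the world's z in rad; "gripper": the opening, from 0 (shut) to 1 (fully open). In form: [{"travel": [tx, ty, tz], "turn": turn, "gripper": gripper}, ...]. A call has 1 to 8 rows; each row is the pose to reach, as a shift and turn from the pose commanded when the call began; what a row does not reach only later rows make up. A row lasts 1/8 s, in which the tool goes at most 62.5 mm and 10.7 degrees, less where a joint would pass 70% of its speed; a pose out of reach is approached as far as the arm can. A call with a gripper value outside its range is refused whole. The fingers move at their own pace and stop on an object; FORCE is the grip in N (left out, the last holds). Time passes only in rows, so rows that repeat a pose let the fingers close. It gives the time, the measured TCP pose, the force, the opening and the grip force at its end, in the units of the state.
- arm.sense(): the state, without advancing time (a new reading comes with each control period).
- cams.read_camera(name): name is "side" or "top" or "wrist"; returns the picture (480x640x3 uint8, red, green, blue); there is no depth.
- cams.calibration(name): a dict with "mtx" (3x3 intrinsics, pixels), "camera_from_world" (4x4, takes a point from world to camera coordinates). Camera axes: x right, y up, looking along -z (the intrinsics and any distortion apply to the point x, -y, -z); pixel columns grow to the right and rows downward; lengths in m; the calibration is good to about 2 mm. A picture is of the moment at which its call begins: read the wrist's pose just before it. calibration takes no time and is no camera call; for the wrist camera it gives the pose at the moment of the call.
- arm.close_job(): hands the job in; it is judged then, once.
The state is a dict: "time": time; "qpos": joint angles; "joint_vel": joint speeds; "tau": joint torques, N m; "ee_pos": TCP position; "orientation": TCP orientation; "ft_force": force on the tool from outside, world axes, zero at the start; "torque": the same for the moment, N m; "opening": finger opening in m; "grip_force": force on a finger pad.
Only numpy, scipy, OpenCV 4.12 (cv2) and the standard library are available. Lean on these libraries where they do the work, as an engineer would, in place of code of your own. Each camera call takes 0.05 s, during which the arm holds its last target. There are 200 camera calls.

## Working session

There is one attempt and no reset: what is moved stays moved. The work goes in short steps, Python scripts to look and compute and a shell command to move; the robot and the scene stay as the last step left them, time stands still between calls to the robot, and variables do not carry over. Pictures are saved under pics/ and viewed, at most 10 in all, crops included, and the job is handed in when it is done.

```bash
ls; mkdir -p pics; python3 - <<'E'
from rig import arm,cams
import cv2,numpy as np
s=arm.sense();print(s['time'],s['ee_pos'],s['orientation'],s['opening'],s['ft_force'])
for n in('top','side'):
    im=cams.read_camera(n);cv2.imwrite(f'pics/{n}0.png',im[:,:,::-1])
    c=cams.calibration(n);print(n,c)
E
```

```text
pics
0.0 [0.14991854 0.50288347 0.23817239] [-2.24140102e-04  1.44401115e-01  9.89519031e-01 -5.96562680e-04] 0.08815262739138234 [-0.05563762  0.32661973 -0.45628735]
top {'mtx': array([[449.43917867,   0.        , 317.24042511],
       [  0.        , 449.43917867, 242.02432084],
       [  0.        ,   0.        ,   1.        ]]), 'camera_from_world': array([[ 0.0096175 , -0.99994594, -0.00395141,  0.04611379],
       [ 0.99926077,  0.00946367,  0.03726057, -0.54413398],
       [-0.03722116, -0.00430685,  0.99929777, -1.02459952],
       [ 0.        ,  0.        ,  0.        ,  1.        ]])}
side {'mtx': array([[461.39666111,   0.        , 315.08846387],
       [  0.        , 461.39666111, 239.84056823],
       [  0.        ,   0.        ,   1.        ]]), 'camera_from_world': array([[ 0.76877894, -0.63951094, -0.00216789, -0.38952827],
       [ 0.4565312 ,  0.54643229,  0.70213319, -0.39131184],
       [-0.44783725, -0.54077492,  0.71204233, -0.73715711],
       [ 0.        ,  0.        ,  0.        ,  1.        ]])}
```

View pics/top0.png

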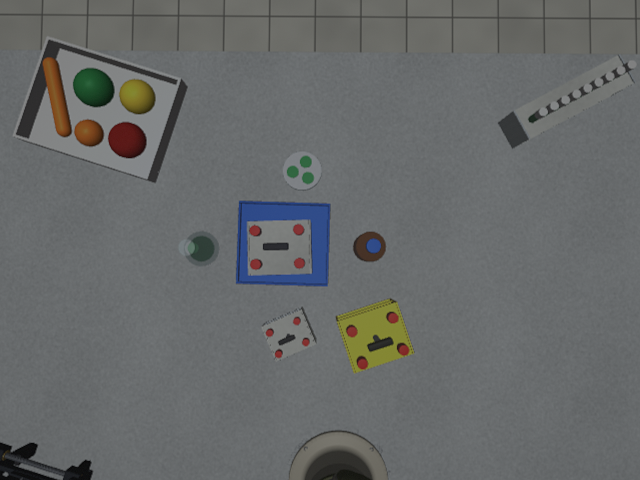

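View pics/side0.png

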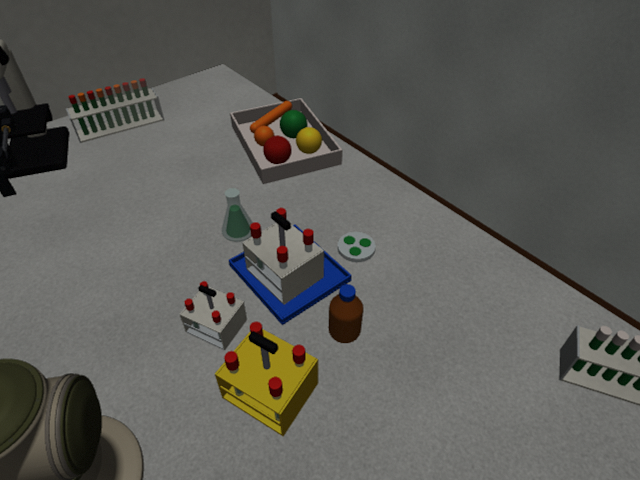

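Candidates for the rack, in top-view pixels: the large white rack in the blue tray (279,247), the small white rack (288,335) and the yellow rack (376,337). I choose (279,247), since it is not yellow, is the larger white one and stands in the tray. I'll measure it and check a crop.

```bash
cat > h.py <<'E'
import numpy as np,cv2
from rig import arm,cams
def ray(c,px):
    M=c['camera_from_world'];R=M[:3,:3];o=-R.T@M[:3,3]
    d=np.linalg.inv(c['mtx'])@np.array([px[0],px[1],1.]);return o,R.T@(d*[1,-1,-1])
def onz(c,px,z):
    o,d=ray(c,px);return o+d*(z-o[2])/d[2]
def proj(c,p):
    q=c['camera_from_world']@np.r_[p,1];q=c['mtx']@(q[:3]*[1,-1,-1]);return q[:2]/q[2]
def redmask(im):
    h=cv2.cvtColor(im,cv2.COLOR_RGB2HSV)
    return (((h[...,0]<8)|(h[...,0]>172))&(h[...,1]>140)&(h[...,2]>60)).astype(np.uint8)
def blobs(m,amin=30):
    n,l,s,c=cv2.connectedComponentsWithStats(m);return [(c[i].round(1),s[i]) for i in range(1,n) if s[i][4]>=amin]
E
python3 - <<'E'
from h import *
c=cams.calibration('top');im=cv2.imread('pics/top0.png')[:,:,::-1].copy()
P=[]
for b,s in blobs(redmask(im)):
    if 235<b[0]<330 and 200<b[1]<290:
        w=onz(c,b,.14);P.append(w);print('cap',b,s,w.round(4))
m=np.zeros((480,640),np.uint8);m[225:268,255:302]=(im[225:268,255:302].max(2)<60)
for b,s in blobs(m): print('handle',b,s,onz(c,b,.173).round(4))
(r)=cv2.minAreaRect(cv2.findNonZero(m));print(r)
cv2.imwrite('pics/crop.png',cv2.resize(im[190:300,220:350,::-1],None,fx=5,fy=5,interpolation=cv2.INTER_CUBIC))
P=np.array(P);print(P.mean(0))
E
```

```text
cap [298.2 229.2] [294 225  10  10  74] [0.5643 0.0894 0.14  ]
cap [254.6 230.3] [250 226  10  10  80] [0.5613 0.1773 0.14  ]
cap [299.  262.8] [294 258  10  10  72] [0.4967 0.087  0.14  ]
cap [255.4 264. ] [251 260  10   9  79] [0.4934 0.1747 0.14  ]
handle [275.2 246. ] [263 243  25   7 169] [0.5291 0.1321 0.173 ]
((273.2972717285156, 246.52601623535156), (36.01234436035156, 27.6477108001709), 87.87889862060547)
[0.52894281 0.13208988 0.14      ]
```

View pics/crop.png

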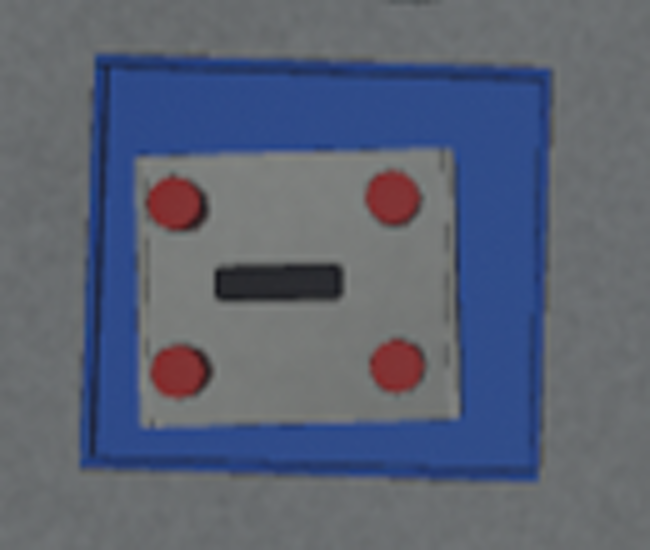

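The crop confirms it: a large white rack in the blue tray, four red caps, and the black handle at crop (279,282). Its centre is about (0.529, 0.132) with yaw about 0.035. Next I move above it, turning the tool so y lies along the rack's x.

```bash
python3 -m crank '[{"travel":[0.04,-0.04,0.02],"turn":-0.16,"gripper":0},{"travel":[0.08,-0.08,0.04],"turn":-0.32,"gripper":0},{"travel":[0.12,-0.12,0.06],"turn":-0.48,"gripper":0},{"travel":[0.16,-0.16,0.06],"turn":-0.64,"gripper":0},{"travel":[0.2,-0.2,0.06],"turn":-0.8,"gripper":0},{"travel":[0.24,-0.24,0.06],"turn":-0.96,"gripper":0},{"travel":[0.28,-0.28,0.06],"turn":-1.1,"gripper":0},{"travel":[0.32,-0.32,0.06],"turn":-1.246,"gripper":0}]' 20
python3 -m crank '[{"travel":[0.02,-0.05,0],"turn":0,"gripper":0},{"travel":[0.02,-0.05,0],"turn":0,"gripper":0},{"travel":[0.02,-0.05,0],"turn":0,"gripper":0},{"travel":[0.02,-0.05,0],"turn":0,"gripper":0}]'
python3 - <<'E'
from h import *
s=arm.sense();c=cams.calibration('wrist');im=cams.read_camera('wrist');cv2.imwrite('pics/w1.png',im[:,:,::-1])
q=s['orientation'];print(s['time'],s['ee_pos'],q,'yaw y',2*np.arctan2(q[2],q[1])-np.pi/2,s['ft_force'],s['opening'],s['qpos'])
for b,t in blobs(redmask(im),200): print(b,t,onz(c,b,.14).round(4))
E
```

```text
time: 1.1
ee_pos: [0.471, 0.1815, 0.2985]
orientation: [-0.0, 0.696, 0.718, -0.0]
ft_force: [0.5, 1.3, -0.4]
opening: 0.0101
grip_force: 0.0
time: 1.6
ee_pos: [0.4896, 0.1342, 0.2988]
orientation: [-0.0, 0.694, 0.72, 0.0]
ft_force: [0.2, 0.1, -0.1]
opening: 0.0007
grip_force: 0.0
1.6 [0.48956232 0.13419215 0.29882867] [-2.07036617e-05  6.94006610e-01  7.19968623e-01  8.07095803e-05] yaw y 0.0367178938718411 [ 0.19279128  0.0884923  -0.08158727] 0.0007010348685987514 [ 3.63027741e-02  2.36952542e-01  1.44085703e+00  1.42691836e-04
  1.46369566e+00 -4.30366725e-04]
[322.9 163. ] [311 150  25  27 543] [0.4932 0.1773 0.14  ]
[408.7 163.5] [396 151  27  26 544] [0.5616 0.1794 0.14  ]
[121.3 194.6] [113 187  17  16 213] [0.3293 0.1456 0.14  ]
[322.2 265.2] [311 254  24  23 434] [0.4962 0.0891 0.14  ]
[401.2 266.9] [389 256  25  23 441] [0.5652 0.09   0.14  ]
[119.7 366.3] [104 351  31  29 579] [ 0.3064 -0.0231  0.14  ]
```

View pics/w1.png

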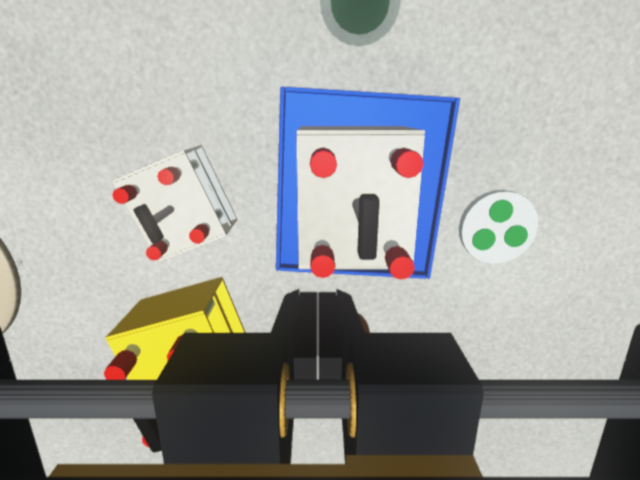

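The wrist view shows the same rack, with caps at (323,163), (409,163), (322,265) and (401,267); it agrees with the top view to about 2 mm. Now I press cap a.

```bash
python3 -m crank '[{"travel":[0.004,0.042,0],"turn":0,"gripper":0},{"travel":[0.004,0.042,-0.06],"turn":0,"gripper":0},{"travel":[0.004,0.042,-0.12],"turn":0,"gripper":0},{"travel":[0.004,0.042,-0.145],"turn":0,"gripper":0},{"travel":[0.004,0.042,-0.15],"turn":0,"gripper":0},{"travel":[0.004,0.042,-0.154],"turn":0,"gripper":0},{"travel":[0.004,0.042,-0.158],"turn":0,"gripper":0},{"travel":[0.004,0.042,-0.162],"turn":0,"gripper":0}]'
python3 -m crank '[{"travel":[0,0,-0.001],"turn":0,"gripper":0},{"travel":[0,0,-0.002],"turn":0,"gripper":0},{"travel":[0,0,-0.002],"turn":0,"gripper":0}]'
```

```text
time: 2.65
ee_pos: [0.4946, 0.1754, 0.1376]
orientation: [0.001, 0.695, 0.719, 0.001]
ft_force: [0.6, 1.3, 3.4]
opening: 0.0005
grip_force: 1.8
time: 3.02
ee_pos: [0.4945, 0.1753, 0.1354]
orientation: [0.0, 0.695, 0.719, 0.001]
ft_force: [1.0, 3.2, 5.9]
opening: 0.0003
grip_force: 3.2
```

```bash
python3 -m crank '[{"travel":[0,0,-0.001],"turn":0,"gripper":0},{"travel":[0,0,-0.002],"turn":0,"gripper":0},{"travel":[0,0,-0.002],"turn":0,"gripper":0}]'
```

```text
time: 3.4
ee_pos: [0.4947, 0.1753, 0.1352]
orientation: [0.001, 0.695, 0.719, 0.001]
ft_force: [-5.6, 0.6, 23.0]
opening: 0.0
grip_force: 11.5
```

Cap a is home: it stopped at z = 0.1352 with 23 N. Next is b.

```bash
python3 -m crank '[{"travel":[0,0,0.03],"turn":0,"gripper":0},{"travel":[0.001,-0.044,0.03],"turn":0,"gripper":0},{"travel":[0.002,-0.087,0.03],"turn":0,"gripper":0},{"travel":[0.002,-0.087,0.022],"turn":0,"gripper":0},{"travel":[0.002,-0.087,0.015],"turn":0,"gripper":0},{"travel":[0.002,-0.087,0.011],"turn":0,"gripper":0},{"travel":[0.002,-0.087,0.007],"turn":0,"gripper":0},{"travel":[0.002,-0.087,0.003],"turn":0,"gripper":0}]'
python3 -m crank '[{"travel":[0,0,-0.001],"turn":0,"gripper":0},{"travel":[0,0,-0.002],"turn":0,"gripper":0},{"travel":[0,0,-0.003],"turn":0,"gripper":0},{"travel":[0,0,-0.003],"turn":0,"gripper":0}]'
```

```text
time: 4.4
ee_pos: [0.496, 0.0887, 0.1357]
orientation: [-0.0, 0.694, 0.72, 0.0]
ft_force: [-1.7, 2.6, 4.3]
opening: 0.0006
grip_force: 1.8
time: 4.9
ee_pos: [0.4962, 0.0887, 0.1352]
orientation: [0.0, 0.694, 0.72, 0.001]
ft_force: [-11.0, 3.1, 27.6]
opening: 0.0006
grip_force: 13.5
```

Cap b is home at 0.1352 with 28 N. Next are d, then c.

```bash
python3 -m crank '[{"travel":[0,0,0.03],"turn":0,"gripper":0},{"travel":[0.034,0.001,0.03],"turn":0,"gripper":0},{"travel":[0.068,0.002,0.03],"turn":0,"gripper":0},{"travel":[0.068,0.002,0.022],"turn":0,"gripper":0},{"travel":[0.068,0.002,0.015],"turn":0,"gripper":0},{"travel":[0.068,0.002,0.011],"turn":0,"gripper":0},{"travel":[0.068,0.002,0.007],"turn":0,"gripper":0},{"travel":[0.068,0.002,0.003],"turn":0,"gripper":0}]'
python3 -m crank '[{"travel":[0,0,-0.001],"turn":0,"gripper":0},{"travel":[0,0,-0.002],"turn":0,"gripper":0},{"travel":[0,0,-0.003],"turn":0,"gripper":0},{"travel":[0,0,-0.003],"turn":0,"gripper":0}]'
python3 -m crank '[{"travel":[0,0,0.03],"turn":0,"gripper":0},{"travel":[-0.002,0.044,0.03],"turn":0,"gripper":0},{"travel":[-0.003,0.088,0.03],"turn":0,"gripper":0},{"travel":[-0.003,0.088,0.022],"turn":0,"gripper":0},{"travel":[-0.003,0.088,0.015],"turn":0,"gripper":0},{"travel":[-0.003,0.088,0.011],"turn":0,"gripper":0},{"travel":[-0.003,0.088,0.007],"turn":0,"gripper":0},{"travel":[-0.003,0.088,0.003],"turn":0,"gripper":0}]'
python3 -m crank '[{"travel":[0,0,-0.001],"turn":0,"gripper":0},{"travel":[0,0,-0.002],"turn":0,"gripper":0},{"travel":[0,0,-0.003],"turn":0,"gripper":0},{"travel":[0,0,-0.003],"turn":0,"gripper":0}]'
```

```text
time: 5.9
ee_pos: [0.5638, 0.0902, 0.1358]
orientation: [0.0, 0.695, 0.719, 0.0]
ft_force: [-2.8, 0.9, 4.2]
opening: 0.0003
grip_force: 1.8
time: 6.4
ee_pos: [0.5649, 0.0902, 0.1354]
orientation: [0.001, 0.695, 0.719, 0.001]
ft_force: [-6.0, -0.4, 21.0]
opening: 0.0003
grip_force: 10.4
time: 7.4
ee_pos: [0.5613, 0.1775, 0.1358]
orientation: [0.0, 0.695, 0.719, 0.0]
ft_force: [-1.9, -2.1, 3.8]
opening: 0.0005
grip_force: 1.8
time: 7.9
ee_pos: [0.562, 0.1777, 0.1353]
orientation: [0.002, 0.695, 0.719, 0.001]
ft_force: [-7.0, -4.2, 20.0]
opening: 0.0004
grip_force: 9.8
```

All four caps stopped at 0.1352–0.1354 under at least 20 N. Now I rise, open the gripper and look again before grasping.

```bash
python3 -m crank '[{"travel":[0,0,0.05],"turn":0,"gripper":0},{"travel":[0,0,0.1],"turn":0,"gripper":0},{"travel":[-0.033,-0.045,0.12],"turn":0,"gripper":1},{"travel":[-0.033,-0.045,0.12],"turn":0,"gripper":1},{"travel":[-0.033,-0.045,0.12],"turn":0,"gripper":1},{"travel":[-0.033,-0.045,0.12],"turn":0,"gripper":1},{"travel":[-0.033,-0.045,0.12],"turn":0,"gripper":1},{"travel":[-0.033,-0.045,0.12],"turn":0,"gripper":1}]'
python3 - <<'E'
from h import *
s=arm.sense();print(s['time'],s['ee_pos'],s['opening'],s['ft_force'])
for n in('wrist','top','side'):
    c=cams.calibration(n);im=cams.read_camera(n);cv2.imwrite(f'pics/{n}2.png',im[:,:,::-1])
    for b,t in blobs(redmask(im),40):
        w=onz(c,b,.13)
        if .44<w[0]<.62 and .05<w[1]<.22:print(n,b,t,w.round(4))
    if n=='wrist':
        e=im.copy()
        for p in([.529,.1325,.175],): print('handle pred',proj(c,p))
E
```

```text
time: 8.9
ee_pos: [0.5281, 0.1334, 0.2523]
orientation: [-0.0, 0.694, 0.72, -0.0]
ft_force: [0.2, 0.5, 0.0]
opening: 0.0582
grip_force: 0.0
8.9 [0.52812978 0.13340334 0.25233871] 0.058153221209413776 [0.24413634 0.48553338 0.04708006]
wrist [268.5 167.9] [254 153  30  31 717] [0.4928 0.1767 0.13  ]
wrist [365.6 167.8] [351 153  30  31 711] [0.5612 0.1792 0.13  ]
wrist [273.  283.1] [260 271  27  26 548] [0.4959 0.0872 0.13  ]
wrist [361.4 283.1] [348 271  27  26 539] [0.5648 0.0897 0.13  ]
handle pred [317.54708681 250.95378187]
side [255.3 229.2] [250 226  11   8  63] [0.4929 0.1778 0.13  ]
side [307.8 236. ] [303 233  10   7  62] [0.5642 0.0921 0.13  ]
side [281.9 252.2] [277 248  11   9  75] [0.4961 0.0898 0.13  ]
```

View pics/wrist2.png

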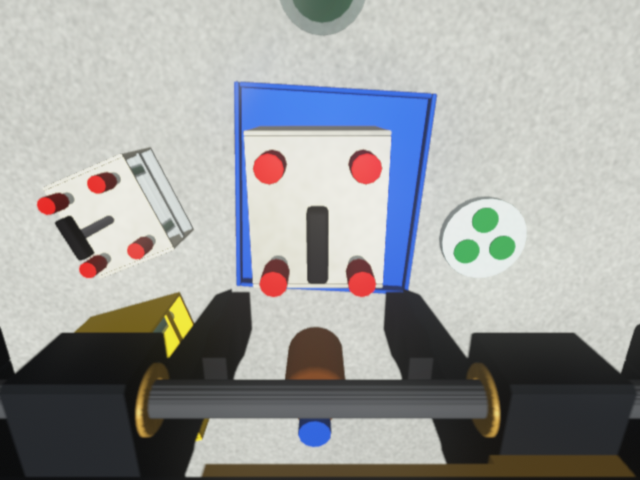

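View pics/side2.png

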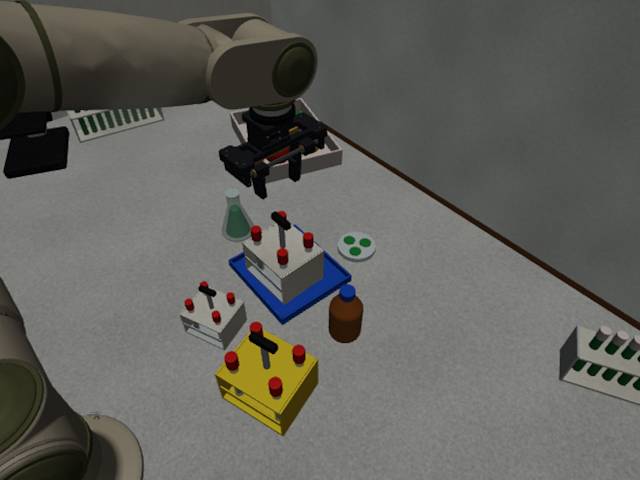

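In the wrist view the handle is at (317,245), midway between the open fingers, and the rack has not moved. The side view shows the caps down and the neighbours standing. I descend, then close with 35 N.

```bash
python3 -m crank '[{"travel":[0,0,-0.01],"turn":0,"gripper":1},{"travel":[0,0,-0.04],"turn":0,"gripper":1},{"travel":[0,0,-0.08],"turn":0,"gripper":1},{"travel":[0,0,-0.1],"turn":0,"gripper":1},{"travel":[0,0,-0.105],"turn":0,"gripper":1},{"travel":[0,0,-0.105],"turn":0,"gripper":1}]'
python3 -m crank '[{"travel":[0,0,0],"turn":0,"gripper":0},{"travel":[0,0,0],"turn":0,"gripper":0},{"travel":[0,0,0],"turn":0,"gripper":0},{"travel":[0,0,0],"turn":0,"gripper":0},{"travel":[0,0,0],"turn":0,"gripper":0},{"travel":[0,0,0],"turn":0,"gripper":0},{"travel":[0,0,0],"turn":0,"gripper":0},{"travel":[0,0,0],"turn":0,"gripper":0}]' 35
```

```text
time: 9.8
ee_pos: [0.5282, 0.1331, 0.148]
orientation: [0.0, 0.695, 0.719, 0.0]
ft_force: [0.1, 0.9, 0.9]
opening: 0.0881
grip_force: 0.0
time: 10.8
ee_pos: [0.528, 0.1331, 0.1477]
orientation: [-0.0, 0.695, 0.719, -0.0]
ft_force: [-0.6, 0.4, 0.1]
opening: 0.0135
grip_force: 35.0
```

```bash
python3 -m crank '[{"travel":[0,0,0.002],"turn":0,"gripper":0},{"travel":[0,0,0.006],"turn":0,"gripper":0},{"travel":[0,0,0.012],"turn":0,"gripper":0},{"travel":[0,0,0.019],"turn":0,"gripper":0},{"travel":[0,0,0.026],"turn":0,"gripper":0},{"travel":[0,0,0.033],"turn":0,"gripper":0},{"travel":[0,0,0.04],"turn":0,"gripper":0},{"travel":[0,0,0.047],"turn":0,"gripper":0}]'
python3 -m crank '[{"travel":[0,0,0.007],"turn":0,"gripper":0},{"travel":[0,0,0.015],"turn":0,"gripper":0},{"travel":[0,0,0.023],"turn":0,"gripper":0},{"travel":[0,0,0.031],"turn":0,"gripper":0},{"travel":[0,0,0.039],"turn":0,"gripper":0},{"travel":[0,0,0.046],"turn":0,"gripper":0},{"travel":[0,0,0.051],"turn":0,"gripper":0},{"travel":[0,0,0.053],"turn":0,"gripper":0}]'
python3 -m crank '[{"travel":[0,0,0],"turn":0,"gripper":0},{"travel":[0,0,0],"turn":0,"gripper":0},{"travel":[0,0,0],"turn":0,"gripper":0},{"travel":[0,0,0],"turn":0,"gripper":0}]'
python3 - <<'E'
from h import *
s=arm.sense();print(s['ft_force'],s['torque'])
for n in('wrist','side'):
    c=cams.calibration(n);im=cams.read_camera(n);cv2.imwrite(f'pics/{n}3.png',im[:,:,::-1])
    for b,t in blobs(redmask(im),40):
        w=onz(c,b,.23)
        if .42<w[0]<.64 and .05<w[1]<.22:print(n,b,t,w.round(4))
E
```

```text
time: 11.8
ee_pos: [0.528, 0.1331, 0.1952]
orientation: [0.0, 0.695, 0.719, 0.0]
ft_force: [0.2, 0.7, -6.8]
opening: 0.0133
grip_force: 35.0
time: 12.8
ee_pos: [0.5281, 0.1331, 0.248]
orientation: [0.0, 0.695, 0.719, 0.0]
ft_force: [0.2, -0.6, -6.9]
opening: 0.0135
grip_force: 35.0
time: 13.3
ee_pos: [0.528, 0.1331, 0.2476]
orientation: [-0.0, 0.695, 0.719, -0.0]
ft_force: [-1.0, 0.6, -6.7]
opening: 0.0132
grip_force: 35.0
[-1.04975584  0.56467161 -6.71124997] [-0.08157575  0.05597764 -0.05121391]
wrist [ 96.7 183.4] [ 84 175  27  19 390] [0.4306 0.1832 0.23  ]
wrist [238.9 203.8] [ 215  180   49   48 1822] [0.4924 0.1762 0.23  ]
wrist [395.8 203.8] [ 371  180   50   48 1802] [0.562  0.1787 0.23  ]
wrist [133.2 252.4] [125 245  18  16 212] [0.4427 0.1513 0.23  ]
wrist [ 87.8 268.7] [ 76 258  25  22 334] [0.4203 0.1423 0.23  ]
wrist [120.2 372.4] [109 365  22  15 204] [0.4279 0.0839 0.23  ]
side [250.3 191.8] [245 188  11   8  65] [0.493  0.1784 0.23  ]
side [307.2 198.5] [302 195  11   8  69] [0.5647 0.0924 0.23  ]
side [279.  214.3] [274 210  11   9  79] [0.497 0.091 0.23 ]
```

View pics/side3.png

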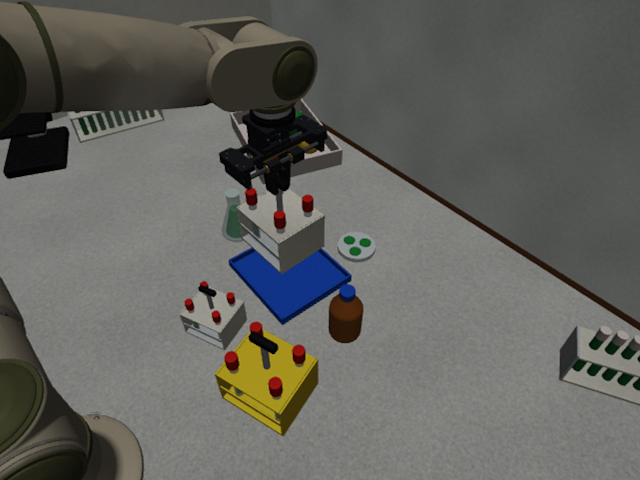

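The side view shows the rack lifted level and centred over the tray, caps at (250,192), (279,214) and (307,199), with the flask, bottle and dish in place. Now I hold it for more than two seconds.

```bash
for i in 1; do :; done
python3 -m crank '[{"travel":[0,0,0],"turn":0,"gripper":0},{"travel":[0,0,0],"turn":0,"gripper":0},{"travel":[0,0,0],"turn":0,"gripper":0},{"travel":[0,0,0],"turn":0,"gripper":0},{"travel":[0,0,0],"turn":0,"gripper":0},{"travel":[0,0,0],"turn":0,"gripper":0},{"travel":[0,0,0],"turn":0,"gripper":0},{"travel":[0,0,0],"turn":0,"gripper":0}]'
python3 -m crank '[{"travel":[0,0,0],"turn":0,"gripper":0},{"travel":[0,0,0],"turn":0,"gripper":0},{"travel":[0,0,0],"turn":0,"gripper":0},{"travel":[0,0,0],"turn":0,"gripper":0},{"travel":[0,0,0],"turn":0,"gripper":0},{"travel":[0,0,0],"turn":0,"gripper":0},{"travel":[0,0,0],"turn":0,"gripper":0},{"travel":[0,0,0],"turn":0,"gripper":0}]'
python3 -m crank '[{"travel":[0,0,0],"turn":0,"gripper":0},{"travel":[0,0,0],"turn":0,"gripper":0},{"travel":[0,0,0],"turn":0,"gripper":0},{"travel":[0,0,0],"turn":0,"gripper":0}]'
python3 - <<'E'
from h import *
c=cams.calibration('side');im=cams.read_camera('side')
print([b for b,t in blobs(redmask(im),40) if 240<b[0]<315 and 180<b[1]<220])
print(arm.close_job())
E
```

```text
time: 14.4
ee_pos: [0.528, 0.1331, 0.2477]
orientation: [0.0, 0.695, 0.719, 0.0]
ft_force: [0.4, 0.5, -6.7]
opening: 0.0131
grip_force: 35.0
time: 15.4
ee_pos: [0.528, 0.1331, 0.2477]
orientation: [0.0, 0.695, 0.719, 0.0]
ft_force: [-0.4, -0.5, -6.0]
opening: 0.0135
grip_force: 35.0
time: 15.9
ee_pos: [0.528, 0.1331, 0.2477]
orientation: [-0.0, 0.695, 0.719, 0.0]
ft_force: [-0.6, 0.2, -6.5]
opening: 0.0132
grip_force: 35.0
[array([250.3, 191.8]), array([307.2, 198.4]), array([279.1, 214.3])]
the job is handed in; nothing more can be done
None
```

All four caps are pressed fully home, and the rack was lifted 10 cm straight up by its handle, held level and steady for over two seconds, and handed in at about 16 s while still held up.

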